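Let a ratchet glue press back to its stop

ROBOT

A 6-joint arm with a two-finger parallel gripper is mounted at the origin on the work surface. World frame = base frame: x ahead of the robot, y to its left, z up, the work surface at z = 0. Lengths are in mm, angles in rad, forces in N, time in s.
With the tool pointing down it reaches from about 300 to 775 mm from the base axis. Payload 14.6 kg.
Tool frame: the origin (TCP) lies midway between the tips of the shut fingers; the grasp point (between the pads) lies 19 mm behind it; y points along the fingers, z is the direction in which the jaws open and shut, and the axes are right-handed (so a half turn about y gives the same grasp; the last joint's range is limited). The gripper opens to 94 mm and grips with 3 to 60 N. Pads are 16 mm wide; open, the fingers measure 119 mm over their backs; the gripper's body (75 mm by 177 mm) begins 78 mm behind the grasp point.
Start: joints at [1.196, 0.3, 1.521, -0, 1.321, -0.067], TCP at [166.627, 524.142, 205.446] pointing down, gripper open.
Joint ranges: [-3.03, 3.03], [-0.79, 2.21], [0.23, 2.52], [-1.04, 4.18], [0, 3.07], [-2.55, 2.55]. Speed limits (rad/s): [2.22, 2.22, 2.57, 3.14, 3.14, 3.14].

INTERFACE

Orientations are given as [roll, pitch, yaw] about the fixed x, y, z axes, in that order (R = Rz(yaw) Ry(pitch) Rx(roll)).
In Python, from cell import manip gives the robot as it stands.
- The arm moves only by the tool play_rows, never from a script. Its argument "series" is a list of rows, each a list of 3 entries, a list of its own where there are three numbers: the shift along the tool's x, y, z in m, then the turn about the tool's y in rad, then the closure, from 0 (fully open) to 1 (shut). In form: [[[dx, dy, dz], twist, grip], ...]. A call has 1 to 20 rows; each row is the pose to reach, as a shift and turn from the pose measured when the call began, along the tool's axes at that moment; what a row does not reach only later rows make up. A row lasts 1/10 s, in which the tool goes at most 50 mm and 8.59 degrees, less where a joint would pass 70% of its speed; a pose out of reach is approached as far as the arm can. A call with a gripper value outside its range is refused whole. The fingers move at their own pace and stop on an object; "squeeze" is the grip in N (left out, the last holds). Time passes only in rows, so rows that repeat a pose let the fingers close. It gives the time, the measured TCP pose, the force and the opening at its end, in the units of the state.
- manip.read_state(): the state, without advancing time (a new reading comes with each control period).
- manip.camera(name): name is "scene" or "top"; returns the picture (384x512x3 uint8, red, green, blue); there is no depth.
- manip.camera_params(name): a dict with "K" (3x3 intrinsics, pixels), "dist_coeffs" ([k1, k2, p1, p2, k3] as OpenCV has them; the pictures are not rectified), "rvec" (rotation vector, rad) and "tvec" (3), from world to camera coordinates, as OpenCV has them. Camera axes: x right, y down, z forward; pixel columns grow to the right and rows downward; lengths in mm; the calibration is good to about 2 mm. A picture is of the moment at which its call begins. camera_params takes no time and is no camera call.
- manip.sign_off(): hands the job in, once; it reports no verdict.
The state is a dict: "clock": time; "joints": joint angles; "qd": joint speeds; "effort": joint torques, N m; "eef_pos": TCP position; "eef_rot": TCP orientation; "wrist_force": force on the tool from outside, world axes, zero at the start; "moment": the same for the moment, N m; "finger_gap": finger opening in mm.
Only numpy, scipy, OpenCV 4.12 (cv2) and the standard library are available. Lean on these libraries where they do the work, as an engineer would, in place of code of your own. Each camera call takes 0.05 s, during which the arm holds its last target. There are 200 camera calls.

TASK

Open the small ratchet glue press on the bench: first swing the holding pawl fully clear of the ratchet wheel, then turn the wheel backwards (counter-clockwise from above) by its knob until the sliding jaw is pressed against the stop block with about 20 N, and last swing the pawl back until its nose rests against the teeth. Force nothing in the mechanism, do not turn the wheel back against the pawl, and leave the glued blank and the other things where they are.

Things in the scene. Friction and masses are not known exactly. Their poses are not given: they have to be found in the camera images.
- press: The glue press, screwed to the bench: plywood base board 200 x 410 x 18 mm. Origin on the ratchet wheel's axis, at bench height; z up. In its frame: the wheel (132 mm over its 18 saw teeth, 12 mm thick, top 48 mm above the bench) turns about z; the pawl lies at +y and -x of it (pivot at x -50, y +85 mm); the steel fixed jaw (top at 70 mm), the wooden blank, the sliding jaw and the stop follow towards -y.
- wheel (a joint): Angle of the ratchet wheel, 0 at the start, growing as it turns backwards (counter-clockwise from above), which drives the jaw to the stop, 22 mm per rad (about 0.9 to 1.6 rad are needed). It turns stiffly (about 5 N at the knob) and stays where it is left. Once the jaw touches the stop, each further 1 N at the knob adds 2 to 3.5 N at the jaw; the friction keeps part of that pressure when the knob is let go.
- knob (a point): Upright round wooden knob on the wheel's face, 22 mm across, 48 mm from the wheel's axis, from 48 to 96 mm above the bench; the point is on its axis, 72 mm above the bench. It does not spin on its own.
- pawl (a joint): Angle of the pawl about its upright pivot: 0 fully seated in the teeth, about 0.1 with its nose on the top of a tooth, more as it is swung clear (counter-clockwise from above), end of its swing 0.6. Fully clear means beyond 0.3, about 0.4 is well clear. It is held by friction (about 1 N at the post) and stays where it is left. When swung back, its nose may meet a tooth anywhere between 0 and 0.12; there it stops.
- post (a point): Upright round steel post on the tail of the pawl, 16 mm across, from 48 to 94 mm above the bench, 54 mm from the pawl's pivot (as seen in the press's frame, the post lies at x -102, y +101 mm when the pawl is seated); the point is on its axis, 71 mm above the bench. Pushing it towards the press's -y swings the pawl clear.
- jaw: The sliding steel jaw with its toothed rack; slides along the press's -y as the wheel turns backwards. Jaw plate 102 x 20 mm, from 35 to 87 mm above the bench. Origin: the press's origin, moved along with the jaw.
- jaw_back (a point): Centre of the jaw's back face, which comes against the stop, 61 mm above the bench.
- stop: Aluminium stop block 110 x 20 x 66 mm, fixed across the base board behind the jaw, at a place that differs every time. Origin at the centre of its underside. It stands 20 to 34 mm behind the jaw at the start. The jaw should be pressed on it with 8 to 40 N, best about 20 N, and may be left so.
- stop_face (a point): Centre of the stop's face that looks to the jaw, 61 mm above the bench; its y axis points to the jaw.
- blank: Glued round wooden blank, 64 mm across and 34 mm high, standing loose between the jaws. Origin at the centre of its underside. Leave it.
- glue: Bystander: glue bottle, to be left alone.
- gluebrush: Bystander: glue brush, to be left alone.
- screwdriver: Bystander: screwdriver, to be left alone.
- bowl: Bystander: small wooden bowl, to be left alone.
- mug: Bystander: white mug, to be left alone.
- chuck: Bystander: steel lathe chuck, to be left alone.
- mallet: Bystander: hammer, to be left alone.

How it is judged:
By the outcome, as a careful person would: the job done as asked, in the order asked, and still so for the second after the job is handed in, with the robot touching nothing.
It also fails if it takes over 69 s, if anything falls off the work surface, if the arm or the gripper's body presses on something with over 40 N, if the wrist force passes 120 N, or if a joint passes its speed limit or range.

## Working session

There is one attempt and no reset: what is moved stays moved. The work goes in short steps, Python scripts to look and compute and a tool call to move; the robot and the scene stay as the last step left them, time stands still between calls to the robot, and variables do not carry over. Pictures are saved under pics/ and viewed, about 8 in all and at most 12, crops included, and the job is handed in when it is done.

Besides the shell and the picture viewer there is one more tool, called after "Request:" in YAML: its name, and indented under it one key for each argument. play_rows: Moves the arm, as the interface text tells. Its arguments: {"type":"object","properties":{"series":{"type":"array","items":{"type":"array"}},"squeeze":{"type":"number"}},"required":["series"]}

```bash
mkdir -p pics; ls
python3 - <<'E'
from cell import manip
import cv2
for n in("top","scene"):
    cv2.imwrite(f"pics/{n}0.png",cv2.resize(manip.camera(n)[:,:,::-1],(768,576),interpolation=cv2.INTER_CUBIC))
    p=manip.camera_params(n);print(n,p)
print(manip.read_state())
E
```

```text
pics
top {'K': array([[373.40516491,   0.        , 248.89372425],
       [  0.        , 373.40516491, 191.10725121],
       [  0.        ,   0.        ,   1.        ]]), 'dist_coeffs': array([-0.11284636,  0.        ,  0.        ,  0.        ,  0.        ]), 'rvec': array([ 2.14467985, -2.19665378,  0.09411708]), 'tvec': array([  28.37895277,  560.25906977, 1185.69644828])}
scene {'K': array([[397.10215836,   0.        , 252.50997388],
       [  0.        , 397.10215836, 194.65579621],
       [  0.        ,   0.        ,   1.        ]]), 'dist_coeffs': array([0.04376989, 0.        , 0.        , 0.        , 0.        ]), 'rvec': array([ 1.74074838,  1.79863703, -0.72511264]), 'tvec': array([  26.77552386, -342.00888131, 1677.44576639])}
{'clock': 0.1, 'joints': array([ 1.19638676e+00,  3.00406568e-01,  1.52151135e+00,  6.27625921e-06,
        1.32072027e+00, -6.66200782e-02]), 'qd': array([ 0.00143035, -0.0013323 , -0.00145637,  0.00144792, -0.00092112,
       -0.00120993]), 'effort': array([ 2.30449994e-03, -5.32642114e+01, -3.53285551e+01,  7.09946570e-02,
        2.34334875e-02, -6.51967525e-05]), 'eef_pos': array([166.5484665 , 523.9271774 , 204.95123132]), 'eef_rot': array([-1.57183913e+00,  7.56676776e-05, -3.07791088e-01]), 'wrist_force': array([-0.18760219, -0.01668424,  0.47408103]), 'moment': array([ 0.01577358,  0.03416458, -0.02286819]), 'finger_gap': 93.74385614087414}
```

View pics/top0.png

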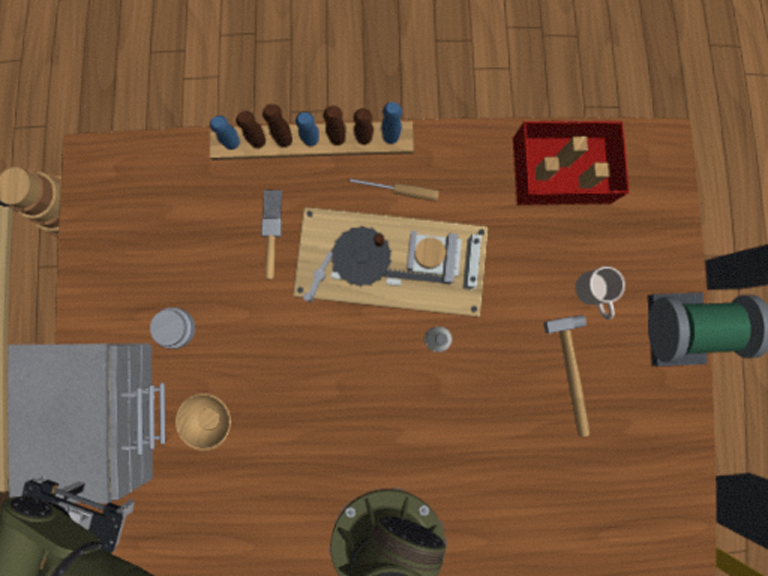

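View pics/scene0.png

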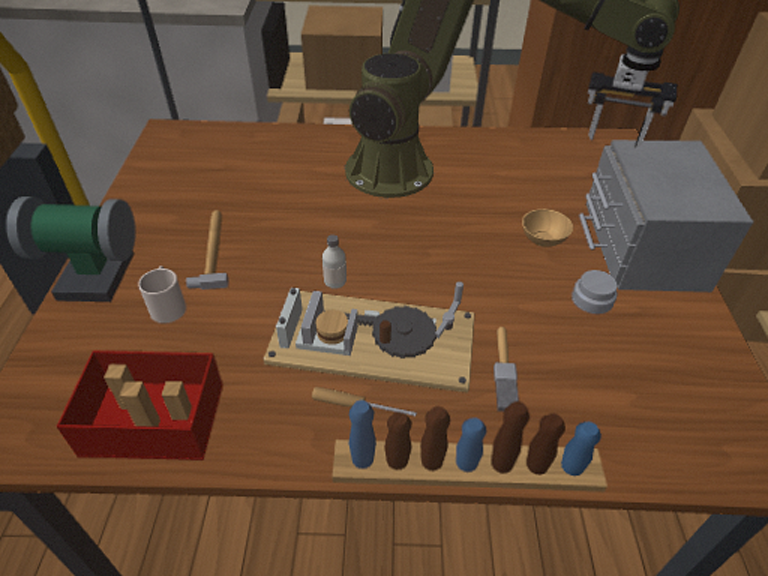

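Top view: the wheel hub is near (361,256), the knob (379,239), the post about (310,298), and the stop about (473,262). The press's −y points to image right. Next I take zoomed crops.

```bash
cat > h.py <<'E'
from cell import manip
import cv2, numpy as np
def cam(n):
    p=manip.camera_params(n); return p["K"],p["dist_coeffs"],p["rvec"],p["tvec"]
def ray(n,uv,z):
    K,d,r,t=cam(n); R=cv2.Rodrigues(r)[0]
    q=cv2.undistortPoints(np.array([[uv]],float),K,d)[0,0]
    D=R.T@[q[0],q[1],1]; C=-R.T@t
    return C+D*(z-C[2])/D[2]
def proj(n,P):
    K,d,r,t=cam(n); return cv2.projectPoints(np.array(P,float).reshape(-1,3),r,t,K,d)[0][:,0]
def crop(n,x0,y0,w,h,s,f,marks=[]):
    im=np.ascontiguousarray(manip.camera(n)[:,:,::-1][y0:y0+h,x0:x0+w]); im=cv2.resize(im,None,fx=s,fy=s,interpolation=cv2.INTER_CUBIC)
    for u,v in marks: cv2.drawMarker(im,(int((u-x0+.5)*s),int((v-y0+.5)*s)),(0,255,0),cv2.MARKER_CROSS,12,1)
    cv2.imwrite("pics/"+f,im)
E
python3 - <<'E'
from h import *
crop("top",190,133,140,84,5.7,"t1.png")
crop("scene",170,180,150,84,5.3,"s1.png")
E
```

```text
(no output)
```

View pics/t1.png

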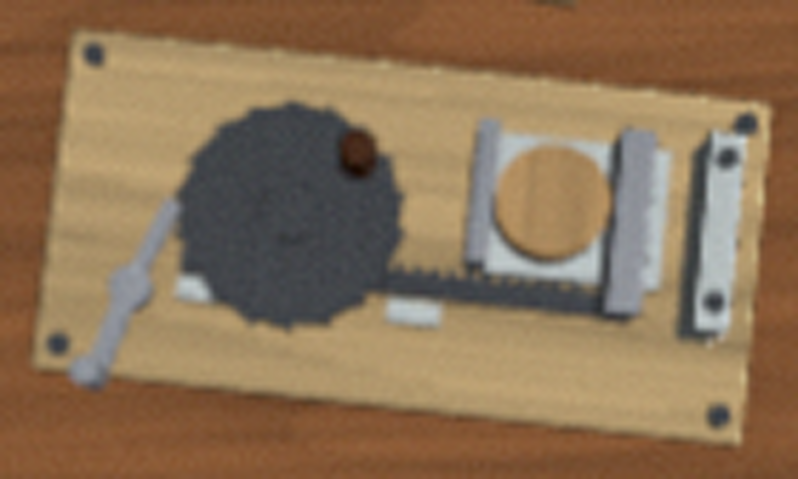

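View pics/s1.png

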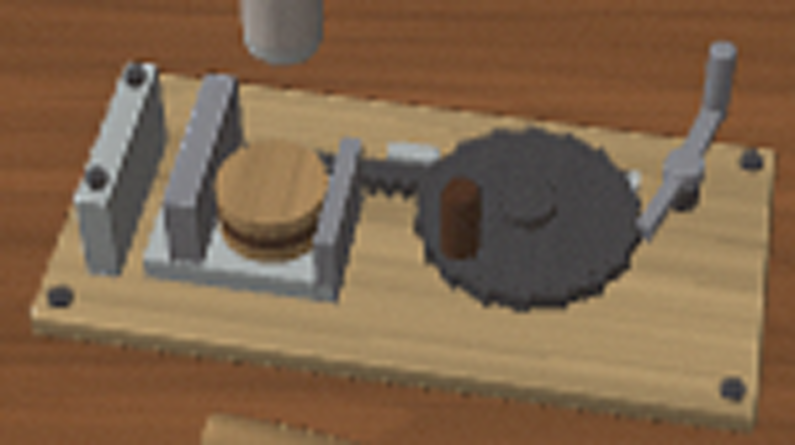

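Crop of the top view: wheel centre is (290,213), knob top (358,150), pawl pivot (130,287), post (90,368), board corners (73,35), (770,105), (740,443), (38,368). Jaw back edge is about (655,135)–(640,312), stop face (708,135)–(695,330).

Run:
```python
from h import *
from scipy.optimize import least_squares
T=lambda x,y:(x/5.7+189.5,y/5.7+132.5)
S=lambda x,y:(x/5.3+169.5,y/5.3+179.5)
c=[ray("top",T(*p),18) for p in[(73,35),(770,105),(740,443),(38,368)]]
print(np.round(c,1)); e=[c[1]-c[0],c[2]-c[3]]
print([np.linalg.norm(c[i]-c[(i+1)%4]) for i in range(4)],[np.arctan2(v[1],v[0])+np.pi/2 for v in e])
w=ray("top",T(290,213),48);print("wheel",w)
ws=ray("scene",S(530,205),49);print("wheel scene",ws)
print("knob",ray("top",T(358,148),96),"scene knob top",ray("scene",S(462,185),96), "scene bottom",ray("scene",S(460,252),48))
print("pivot",ray("top",T(130,287),50),"post top",ray("top",T(87,370),94),"scene",ray("scene",S(721,50),94))
print("jaw back top",ray("top",T(655,132),87),ray("top",T(640,312),87),"stop face top",ray("top",T(711,135),66),ray("top",T(697,325),66))
```

```text
[[ 740.6  165.8   18. ]
 [ 689.2 -239.    18. ]
 [ 493.4 -213.2   18. ]
 [ 546.2  188.    18. ]]
[np.float64(408.1168285946795), np.float64(197.5429484752508), np.float64(404.6216849391794), np.float64(195.67709313394496)] [np.float64(-0.12618158800872625), np.float64(-0.1308244754207184)]
wheel [627.75612425  40.52292335  48.        ]
wheel scene [624.0615223   43.25812371  49.        ]
knob [655.11573488   1.68190378  96.        ] scene knob top [651.70144446   4.25631376  96.        ] scene bottom [659.4804682    3.98183444  48.        ]
pivot [587.86461722 131.02494865  50.        ] post top [538.32650155 150.31565574  94.        ] scene [539.35686608 153.16174277  94.        ]
jaw back top [ 661.83335489 -160.96863058   87.        ] [ 563.13605593 -148.93509252   87.        ] stop face top [ 663.3804783  -195.34454127   66.        ] [ 557.27631516 -183.1301649    66.        ]
```

```bash
cat >> h.py <<'E'
from scipy.spatial.transform import Rotation as Ro
O=np.array([626.,41.5]); Y=-0.128
def W(p):
    c,s=np.cos(Y),np.sin(Y); return O+np.array([c*p[0]-s*p[1],s*p[0]+c*p[1]])
def rel(xyz,yaw):
    s=manip.read_state(); R=Ro.from_euler("xyz",s["eef_rot"])
    d=R.inv().apply(np.array(xyz)-s["eef_pos"])/1000
    return np.round(d,4).tolist(), round(float(s["eef_rot"][2]-yaw),3)
def post(a):
    th=np.arctan2(16,-52)+a; return W(np.array([-50,85])+54.4*np.array([np.cos(th),np.sin(th)])), th+Y-np.pi
E
python3 - <<'E'
from h import *
p,y=post(0);print(p,y)
s=manip.read_state()["eef_pos"]
print(rel([s[0],s[1],300],-.308),rel([*p,300],y),rel([*p,125],y))
E
```

```text
[537.73252574 154.69168134] -0.42649893158617935
([-0.0, -0.0949, -0.0001], 0.0) ([0.4656, -0.0948, -0.2396], 0.119) ([0.4656, 0.0802, -0.2395], 0.119)
```

Request:
play_rows:
  series:
    - [[0,-0.05,0],0,0.57]
    - [[0,-0.095,0],0,0.57]
    - [[0.045,-0.095,-0.023],0.05,0.57]
    - [[0.09,-0.095,-0.046],0.1,0.57]
    - [[0.135,-0.095,-0.069],0.119,0.57]
    - [[0.18,-0.095,-0.092],0.119,0.57]
    - [[0.225,-0.095,-0.115],0.119,0.57]
    - [[0.27,-0.095,-0.138],0.119,0.57]
    - [[0.315,-0.095,-0.161],0.119,0.57]
    - [[0.36,-0.095,-0.184],0.119,0.57]
    - [[0.405,-0.095,-0.207],0.119,0.57]
    - [[0.45,-0.095,-0.23],0.119,0.57]
    - [[0.4656,-0.08,-0.2396],0.119,0.57]
    - [[0.4656,-0.03,-0.2396],0.119,0.57]
    - [[0.4656,0.02,-0.2396],0.119,0.57]
    - [[0.4656,0.06,-0.2396],0.119,0.57]
    - [[0.4656,0.08,-0.2396],0.119,0.57]
    - [[0.4656,0.08,-0.2396],0.119,0.57]
    - [[0.4656,0.08,-0.2396],0.119,0.57]
    - [[0.4656,0.08,-0.2396],0.119,0.57]
  squeeze: 5

```text
clock: 2.2
eef_pos: [538.4, 154.8, 127.0]
eef_rot: [-1.57, -0.002, -0.427]
wrist_force: [0.6, 0.1, -0.3]
finger_gap: 40.0
```

Run:
```python
from h import *
p,y=post(0); s=manip.read_state(); print(s["clock"],s["eef_pos"],s["eef_rot"],s["wrist_force"],s["finger_gap"],s["joints"])
print(rel([*p,125],y),rel([*p,58],y))
im=[]
a=manip.camera("top")[:,:,::-1][140:220,160:290]; b=manip.camera("scene")[:,:,::-1][150:230,210:340]
cv2.imwrite("pics/p2.png",np.vstack([cv2.resize(x,None,fx=3.7,fy=3.7,interpolation=cv2.INTER_CUBIC) for x in(a,b)]))
```

```text
2.2 [538.44831358 154.75313036 126.97600418] [-1.56993458 -0.00206451 -0.4267768 ] [ 0.55346797  0.127017   -0.25551367] 40.03696449118891 [ 2.14751539e-01  3.96477769e-01  1.58177090e+00 -5.94178569e-04
  1.16117431e+00 -9.29032827e-01]
([-0.0006, 0.002, -0.0004], -0.0) ([-0.0008, 0.069, -0.0004], -0.0)
```

View pics/p2.png

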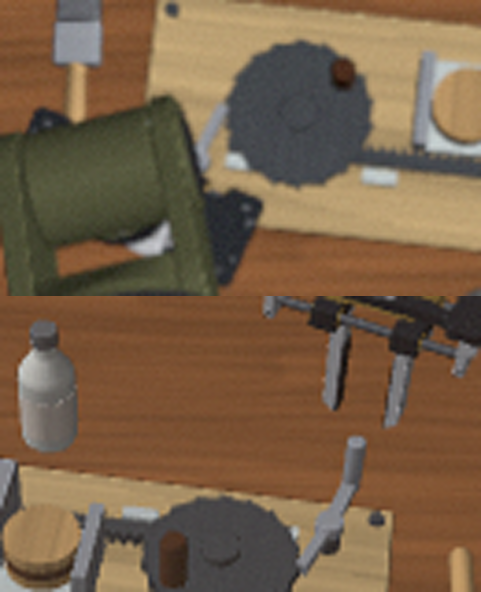

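The scene crop shows the open fingers at about (335,405) and (395,425), straddling the post top at (356,440). I go straight down.

Request:
play_rows:
  series:
    - [[-0.0008,0.02,0],0,0.57]
    - [[-0.0008,0.04,0],0,0.57]
    - [[-0.0008,0.055,0],0,0.57]
    - [[-0.0008,0.067,0],0,0.57]
    - [[-0.0008,0.067,0],0,0.57]
    - [[-0.0008,0.067,0],0,0.57]
    - [[-0.0008,0.067,0],0,0.7]
    - [[-0.0008,0.067,0],0,0.7]
    - [[-0.0008,0.067,0],0,0.7]
  squeeze: 4

```text
clock: 3.2
eef_pos: [537.9, 155.1, 60.2]
eef_rot: [-1.57, -0.003, -0.427]
wrist_force: [-0.5, 0.0, 0.1]
finger_gap: 28.4
```

Run:
```python
from h import *
K=manip.read_state();print(K["wrist_force"],K["finger_gap"],K["eef_pos"])
for a in (0,.1,.2,.3,.4,.42,.45):
    p,y=post(a);print(a,rel([*p,60],y))
```

```text
[-0.45559679  0.03169676  0.0511578 ] 28.352970613692495 [537.88809584 155.08837417  60.20009482]
0 ([0.0, 0.0002, -0.0004], -0.0)
0.1 ([0.0003, 0.0002, -0.0059], -0.1)
0.2 ([0.0011, 0.0002, -0.0112], -0.2)
0.3 ([0.0025, 0.0002, -0.0165], -0.3)
0.4 ([0.0043, 0.0002, -0.0216], -0.4)
0.42 ([0.0048, 0.0002, -0.0226], -0.42)
0.45 ([0.0054, 0.0002, -0.0241], -0.45)
```

Request:
play_rows:
  series:
    - [[0,0,0],0,0.95]
    - [[0,0,0],0,0.95]
    - [[0,0,0],0,0.95]
    - [[0,0,0],0,0.95]
    - [[0,0,0],0,0.95]
  squeeze: 4

```text
clock: 3.7
eef_pos: [537.6, 154.5, 60.3]
eef_rot: [-1.571, -0.002, -0.427]
wrist_force: [-2.8, -5.0, 3.1]
finger_gap: 15.8
```

Request:
play_rows:
  series:
    - [[0.0002,0,-0.003],-0.05,0.95]
    - [[0.0003,0,-0.0059],-0.1,0.95]
    - [[0.0006,0,-0.0085],-0.15,0.95]
    - [[0.0011,0,-0.0112],-0.2,0.95]
    - [[0.0017,0,-0.0139],-0.25,0.95]
    - [[0.0025,0,-0.0165],-0.3,0.95]
    - [[0.0033,0,-0.0191],-0.35,0.95]
    - [[0.0043,0,-0.0216],-0.4,0.95]
    - [[0.0054,0,-0.0241],-0.45,0.95]
    - [[0.0054,0,-0.0241],-0.45,0.95]
    - [[0.0054,0,-0.0241],-0.45,0.95]

```text
clock: 4.8
eef_pos: [532.9, 130.3, 60.4]
eef_rot: [-1.572, -0.003, 0.022]
wrist_force: [4.9, -1.3, -2.3]
finger_gap: 15.6
```

Request:
play_rows:
  series:
    - [[0,0,0],0,0.65]
    - [[0,0,0],0,0.6]
    - [[0,0,0],0,0.57]
    - [[0,0,0],0,0.57]
    - [[0,-0.03,0],0,0.57]
    - [[0,-0.07,0],0,0.57]
    - [[0,-0.1,0],0,0.57]
    - [[0,-0.1,0],0,0.57]

```text
clock: 5.6
eef_pos: [534.2, 130.7, 164.6]
eef_rot: [-1.571, -0.009, 0.022]
wrist_force: [0.7, -0.1, -0.7]
finger_gap: 40.4
```

```bash
cat >> h.py <<'E'
def knob(a,phi0=None):
    phi=np.arctan2(-37.5,28)+a if phi0 is None else phi0+a
    return O+48*np.array([np.cos(phi),np.sin(phi)]), phi
E
python3 - <<'E'
from h import *
print(manip.read_state()["eef_pos"])
p,y=knob(0);print(p,y,rel([*p,160],y),rel([*p,58],y))
crop("scene",200,170,130,80,4,"p3.png")
E
```

```text
[534.21583814 130.74929843 164.63516874]
[654.71788316   3.03854934] -0.9294319668864433 ([0.1177, 0.0057, -0.1303], 0.951) ([0.1167, 0.1077, -0.1303], 0.951)
```

View pics/p3.png

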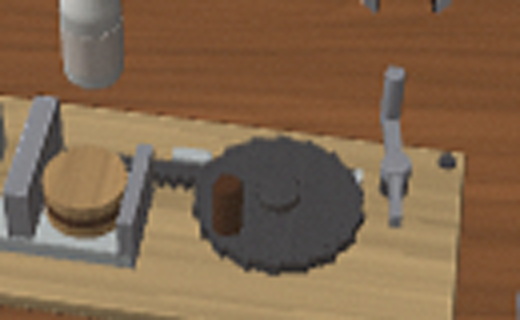

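The pawl is clear: its nose at (396,220) is well off the teeth, and the post is at (395,75). Next is the knob.

Request:
play_rows:
  series:
    - [[0.017,0,-0.019],0.136,0.57]
    - [[0.034,0,-0.037],0.272,0.57]
    - [[0.051,0,-0.056],0.408,0.57]
    - [[0.067,0,-0.074],0.544,0.57]
    - [[0.084,0,-0.093],0.68,0.57]
    - [[0.101,0,-0.112],0.815,0.57]
    - [[0.1177,0.005,-0.1303],0.951,0.55]
    - [[0.1177,0.03,-0.1303],0.951,0.55]
    - [[0.1177,0.03,-0.1303],0.951,0.55]
    - [[0.1177,0.03,-0.1303],0.951,0.55]

```text
clock: 6.65
eef_pos: [653.4, 3.1, 132.0]
eef_rot: [-1.568, -0.002, -0.929]
wrist_force: [0.4, 0.1, 0.4]
finger_gap: 42.3
```

Run:
```python
from h import *
s=manip.read_state();print(s["eef_pos"],s["eef_rot"],s["joints"])
pu=ray("scene",(395/4+199.5,73/4+169.5),94)[:2]; piv=W([-50,85]); d=pu-piv
print("pawl",(np.arctan2(d[1],d[0])-Y-np.arctan2(16,-52))%(2*np.pi),np.linalg.norm(d))
p,y=knob(0);print(rel([*p,58],y))
crop("scene",200,150,130,90,4,"p4.png")
```

```text
[653.35537839   3.07638266 131.99656728] [-1.56792027 -0.00245923 -0.9287455 ] [-5.13166077e-02  5.89489474e-01  1.28096336e+00 -5.57513830e-05
  1.26735608e+00 -6.93354415e-01]
pawl 0.4517800438442787 52.322155730030424
([0.0007, 0.074, 0.0009], 0.001)
```

View pics/p4.png

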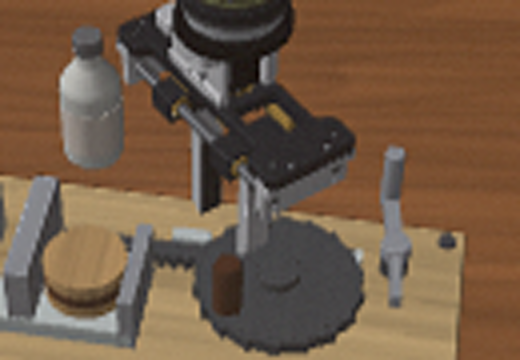

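Pawl angle measures 0.45. The fingertips at (207,210) and (253,255) straddle the knob at (228,262), so I descend and grip lightly.

Request:
play_rows:
  series:
    - [[0.0007,0.025,0.0009],0,0.55]
    - [[0.0007,0.05,0.0009],0,0.55]
    - [[0.0007,0.065,0.0009],0,0.55]
    - [[0.0007,0.072,0.0009],0,0.55]
    - [[0.0007,0.072,0.0009],0,0.55]
    - [[0.0007,0.072,0.0009],0,0.95]
    - [[0.0007,0.072,0.0009],0,0.95]
    - [[0.0007,0.072,0.0009],0,0.95]
    - [[0.0007,0.072,0.0009],0,0.95]
    - [[0.0007,0.072,0.0009],0,0.95]
    - [[0.0007,0.072,0.0009],0,0.95]
  squeeze: 10

```text
clock: 7.8
eef_pos: [655.7, 3.0, 62.0]
eef_rot: [-1.566, -0.004, -0.929]
wrist_force: [-2.8, -0.9, 6.6]
finger_gap: 21.5
```

Run:
```python
from h import *
s=manip.read_state();print(s["eef_pos"],s["wrist_force"],s["finger_gap"])
for a in np.arange(0,1.21,.075):
    p,y=knob(a);print(round(a,3),rel([*p,60],y))
```

```text
[655.6574448    3.03333697  61.98183923] [-2.78743441 -0.89982449  6.59846587] 21.485364303937452
0.0 ([-0.0006, 0.002, -0.0008], 0.001)
0.075 ([-0.0007, 0.002, 0.0028], -0.074)
0.15 ([-0.0011, 0.002, 0.0064], -0.149)
0.225 ([-0.0018, 0.002, 0.01], -0.224)
0.3 ([-0.0027, 0.002, 0.0134], -0.299)
0.375 ([-0.0039, 0.002, 0.0168], -0.374)
0.45 ([-0.0053, 0.0021, 0.0201], -0.449)
0.525 ([-0.007, 0.0021, 0.0233], -0.524)
0.6 ([-0.0089, 0.0021, 0.0264], -0.599)
0.675 ([-0.0111, 0.0021, 0.0292], -0.674)
0.75 ([-0.0134, 0.0021, 0.032], -0.749)
0.825 ([-0.016, 0.0021, 0.0345], -0.824)
0.9 ([-0.0187, 0.0021, 0.0369], -0.899)
0.975 ([-0.0216, 0.0021, 0.039], -0.974)
1.05 ([-0.0247, 0.0021, 0.0409], -1.049)
1.125 ([-0.0278, 0.0021, 0.0426], -1.124)
1.2 ([-0.0311, 0.0021, 0.044], -1.199)
```

Request:
play_rows:
  series:
    - [[-0.0007,0,0.0028],-0.074,0.95]
    - [[-0.0011,0,0.0064],-0.149,0.95]
    - [[-0.0018,0,0.01],-0.224,0.95]
    - [[-0.0027,0,0.0134],-0.299,0.95]
    - [[-0.0039,0,0.0168],-0.374,0.95]
    - [[-0.0053,0,0.0201],-0.449,0.95]
    - [[-0.007,0,0.0233],-0.524,0.95]
    - [[-0.0089,0,0.0264],-0.599,0.95]
    - [[-0.0111,0,0.0292],-0.674,0.95]
    - [[-0.0134,0,0.032],-0.749,0.95]
    - [[-0.0134,0,0.032],-0.749,0.95]
  squeeze: 12

```text
clock: 8.9
eef_pos: [673.8, 32.5, 62.1]
eef_rot: [-1.571, -0.008, -0.177]
wrist_force: [3.8, -2.7, -2.1]
finger_gap: 21.4
```

Run:
```python
from h import *
s=manip.read_state();f=s["wrist_force"];y=s["eef_rot"][2];print("tan",f[1]*np.cos(y)-f[0]*np.sin(y),"rad",f[0]*np.cos(y)+f[1]*np.sin(y))
d=s["eef_pos"][:2]-O;print(np.linalg.norm(d),np.arctan2(d[1],d[0]))
for a in np.arange(.75,1.5,.075):
    p,y=knob(a);print(round(a,3),rel([*p,62],y))
crop("scene",170,170,150,90,4,"p5.png")
```

```text
tan -2.015201382053287 rad 4.265053205310464
48.656672621777865 -0.18556762857739853
0.75 ([-0.0007, 0.0001, 0.0003], 0.002)
0.825 ([-0.0008, 0.0001, 0.0039], -0.073)
0.9 ([-0.0012, 0.0001, 0.0075], -0.148)
0.975 ([-0.0018, 0.0001, 0.011], -0.223)
1.05 ([-0.0028, 0.0001, 0.0145], -0.298)
1.125 ([-0.0039, 0.0001, 0.0179], -0.373)
1.2 ([-0.0054, 0.0001, 0.0212], -0.448)
1.275 ([-0.0071, 0.0001, 0.0244], -0.523)
1.35 ([-0.009, 0.0, 0.0274], -0.598)
1.425 ([-0.0111, 0.0, 0.0303], -0.673)
```

View pics/p5.png

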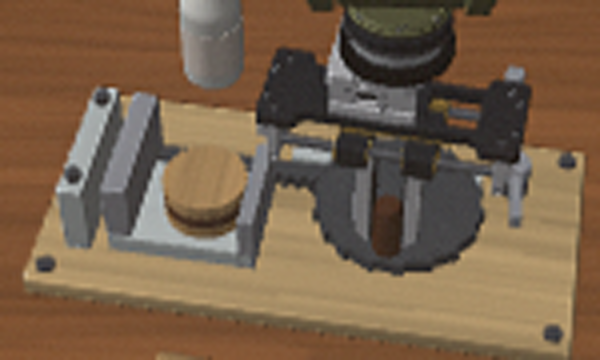

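The jaw has moved about half way: the gap at (110,170) is narrowing. The knob is held and the pawl is still clear.

Request:
play_rows:
  series:
    - [[-0.0008,0,0.0039],-0.073,0.95]
    - [[-0.0012,0,0.0075],-0.148,0.95]
    - [[-0.0018,0,0.011],-0.223,0.95]
    - [[-0.0028,0,0.0145],-0.298,0.95]
    - [[-0.0034,0,0.0162],-0.335,0.95]
    - [[-0.0039,0,0.0179],-0.373,0.95]
    - [[-0.0046,0,0.0196],-0.41,0.95]
    - [[-0.0054,0,0.0212],-0.448,0.95]
    - [[-0.0054,0,0.0212],-0.448,0.95]

```text
clock: 9.85
eef_pos: [673.0, 53.8, 62.1]
eef_rot: [-1.575, -0.009, 0.27]
wrist_force: [6.0, -3.0, -2.2]
finger_gap: 21.6
```

```bash
cat >> h.py <<'E'
def st(a0=None,n=10,da=.05):
    s=manip.read_state();f=s["wrist_force"];d=s["eef_pos"][:2]-O;y=np.arctan2(d[1],d[0])
    print("tan",f[1]*np.cos(y)-f[0]*np.sin(y),"rad",f[0]*np.cos(y)+f[1]*np.sin(y),"gap",s["finger_gap"],"ang",y+.9294,"r",np.linalg.norm(d),s["clock"])
    if a0 is not None:
        for a in a0+da*np.arange(n):
            p,y=knob(a);print(round(a,3),rel([*p,s["eef_pos"][2]],y))
E
python3 - <<'E'
from h import *
st(1.2,9,.04)
crop("top",190,133,140,84,5.7,"p6.png")
E
```

```text
tan -4.444889915961458 rad 4.992723009658003 gap 21.578807798719907 ang 1.1858903944616666 r 48.56413900797345 9.85
1.2 ([-0.0006, -0.0, 0.0007], -0.0)
1.24 ([-0.0006, -0.0, 0.0026], -0.04)
1.28 ([-0.0007, -0.0, 0.0045], -0.08)
1.32 ([-0.0009, -0.0, 0.0064], -0.12)
1.36 ([-0.0012, -0.0, 0.0083], -0.16)
1.4 ([-0.0015, -0.0001, 0.0102], -0.2)
1.44 ([-0.0019, -0.0001, 0.0121], -0.24)
1.48 ([-0.0024, -0.0001, 0.0139], -0.28)
1.52 ([-0.003, -0.0001, 0.0158], -0.32)
```

View pics/p6.png

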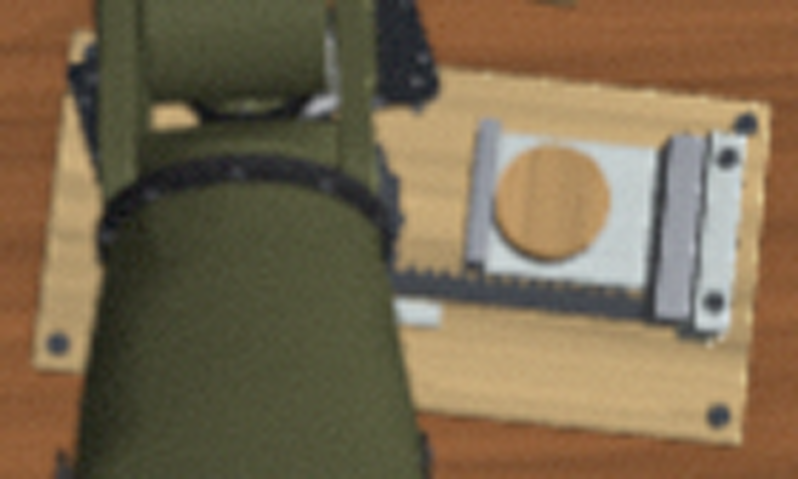

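Top view: the jaw back edge at about (704,135) is nearly at the stop (710,135). I close in slowly and watch the tangential force.

Request:
play_rows:
  series:
    - [[-0.0006,0,0.0017],-0.02,0.95]
    - [[-0.0006,0,0.0026],-0.04,0.95]
    - [[-0.0006,0,0.0035],-0.06,0.95]
    - [[-0.0007,0,0.0045],-0.08,0.95]
    - [[-0.0008,0,0.0055],-0.1,0.95]

```text
clock: 10.4
eef_pos: [671.6, 58.2, 62.1]
eef_rot: [-1.577, -0.011, 0.37]
wrist_force: [7.7, -4.3, -3.7]
finger_gap: 21.5
```

```bash
python3 -c "
from h import *
st(1.3,8,.02)"
```

```text
tan -6.685947512374181 rad 5.720028515573426 gap 21.504180625533348 ang 1.280433990810054 r 48.56616946243757 10.4
1.3 ([-0.0006, -0.0, 0.0009], -0.001)
1.32 ([-0.0006, -0.0, 0.0019], -0.021)
1.34 ([-0.0006, -0.0, 0.0029], -0.041)
1.36 ([-0.0006, -0.0, 0.0038], -0.061)
1.38 ([-0.0007, -0.0, 0.0048], -0.081)
1.4 ([-0.0008, -0.0, 0.0057], -0.101)
1.42 ([-0.0009, -0.0001, 0.0067], -0.121)
1.44 ([-0.001, -0.0001, 0.0076], -0.141)
```

Request:
play_rows:
  series:
    - [[0,0,0.0014],-0.01,0.95]
    - [[0,0,0.0019],-0.021,0.95]
    - [[0,0,0.0019],-0.021,0.95]

```text
clock: 10.7
eef_pos: [671.5, 58.8, 62.1]
eef_rot: [-1.579, -0.011, 0.39]
wrist_force: [4.1, -7.1, -2.1]
finger_gap: 21.5
```

```bash
python3 -c "
from h import *
st(1.32,7,.02)"
```

```text
tan -8.065814032545898 rad 1.3551889271853965 gap 21.527973063732627 ang 1.2932225917869573 r 48.64727019254764 10.7
1.32 ([-0.0006, -0.0, 0.0013], -0.0)
1.34 ([-0.0006, -0.0, 0.0023], -0.02)
1.36 ([-0.0007, -0.0, 0.0032], -0.04)
1.38 ([-0.0007, -0.0, 0.0042], -0.06)
1.4 ([-0.0008, -0.0001, 0.0051], -0.08)
1.42 ([-0.0009, -0.0001, 0.0061], -0.1)
1.44 ([-0.001, -0.0001, 0.007], -0.12)
```

Request:
play_rows:
  series:
    - [[0,0,0.0018],-0.01,0.95]
    - [[0,0,0.0023],-0.02,0.95]
    - [[0,0,0.0023],-0.02,0.95]
    - [[0,0,0.0023],-0.02,0.95]

```text
clock: 11.1
eef_pos: [671.3, 58.8, 62.0]
eef_rot: [-1.582, -0.012, 0.409]
wrist_force: [5.2, -12.0, -3.7]
finger_gap: 21.6
```

```bash
python3 -c "
from h import *
st(1.34,6,.02)
crop('top',290,150,40,44,13,'p7.png')"
```

```text
tan -13.013797603504415 rad 0.5632133279037301 gap 21.60423197176186 ang 1.2944202562469231 r 48.517694935172656 11.1
1.34 ([-0.0005, -0.0, 0.0022], -0.002)
1.36 ([-0.0005, -0.0, 0.0032], -0.022)
1.38 ([-0.0005, -0.0001, 0.0041], -0.042)
1.4 ([-0.0006, -0.0001, 0.0051], -0.062)
1.42 ([-0.0006, -0.0001, 0.006], -0.082)
1.44 ([-0.0007, -0.0001, 0.007], -0.102)
```

View pics/p7.png

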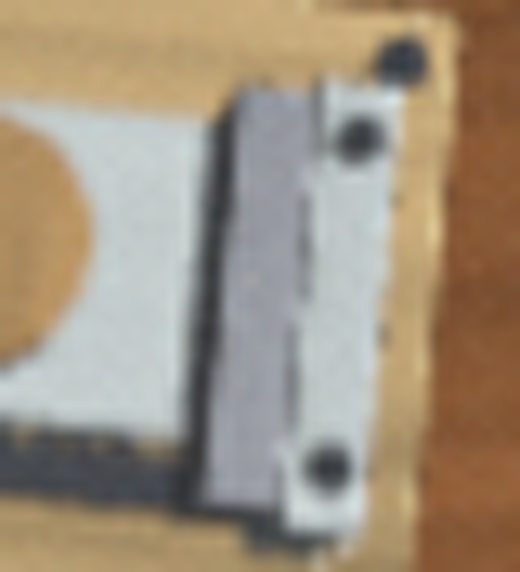

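The jaw is on the stop: the force rose from 8 to 13 N with no further motion (friction about 5 N, so roughly 20 N at the jaw). The picture shows the jaw at (300,100–500) touching the stop. I release, holding the arm target while the fingers open.

Request:
play_rows:
  series:
    - [[0,0,0.0022],0,0.74]
    - [[0,0,0.0022],0,0.7]
    - [[0,0,0.0005],0,0.62]
    - [[0,0,0],0,0.57]
    - [[0,0,0],0,0.57]

```text
clock: 11.65
eef_pos: [671.3, 58.9, 62.0]
eef_rot: [-1.582, -0.012, 0.409]
wrist_force: [-0.1, 0.5, 0.2]
finger_gap: 40.3
```

Request:
play_rows:
  series:
    - [[0,-0.02,0],0,0.57]
    - [[0,-0.06,0],0,0.57]
    - [[0,-0.1,0],0,0.57]
    - [[0,-0.1,0],0,0.57]

```text
clock: 12.05
eef_pos: [671.8, 59.7, 168.4]
eef_rot: [-1.586, -0.02, 0.409]
wrist_force: [-0.3, -0.3, 0.5]
finger_gap: 40.3
```

Run:
```python
from h import *
p,y=post(.45); print(rel([*p,165],y),rel([532.9,130.3,165],.022),manip.read_state()["joints"])
```

```text
([-0.0992, -0.0003, 0.1206], 0.386) ([-0.0994, -0.0003, 0.12], 0.387) [ 0.03696235  0.59535951  1.18575847 -0.00655141  1.33625395 -1.94168459]
```

Request:
play_rows:
  series:
    - [[-0.025,0,0.03],0.1,0.57]
    - [[-0.05,0,0.06],0.2,0.57]
    - [[-0.075,0,0.09],0.3,0.57]
    - [[-0.0993,0,0.12],0.387,0.57]
    - [[-0.0993,0,0.12],0.387,0.57]
    - [[-0.0993,0,0.12],0.387,0.57]
    - [[-0.0993,0,0.12],0.387,0.57]

```text
clock: 12.75
eef_pos: [533.7, 130.0, 164.6]
eef_rot: [-1.577, -0.025, 0.023]
wrist_force: [-0.0, 0.6, 1.1]
finger_gap: 40.5
```

Run:
```python
from h import *
s=manip.read_state(); print(s["eef_pos"],s["eef_rot"])
print(rel([532.9,130.3,60],.022))
```

```text
[533.66861728 129.97860659 164.58703496] [-1.57685825 -0.02453079  0.02289591]
([-0.0033, 0.1045, 0.001], 0.001)
```

Request:
play_rows:
  series:
    - [[-0.001,0.03,0],0,0.57]
    - [[-0.002,0.06,0.0005],0,0.57]
    - [[-0.003,0.09,0.001],0,0.57]
    - [[-0.0033,0.104,0.001],0,0.57]
    - [[-0.0033,0.104,0.001],0,0.57]
    - [[-0.0033,0.104,0.001],0,0.57]
    - [[-0.0033,0.104,0.001],0,0.95]
    - [[-0.0033,0.104,0.001],0,0.95]
    - [[-0.0033,0.104,0.001],0,0.95]
    - [[-0.0033,0.104,0.001],0,0.95]
    - [[-0.0033,0.104,0.001],0,0.95]
  squeeze: 4

```text
clock: 13.85
eef_pos: [533.2, 130.4, 61.0]
eef_rot: [-1.577, -0.025, 0.023]
wrist_force: [-2.0, 0.3, 4.7]
finger_gap: 15.6
```

```bash
cat >> h.py <<'E'
def sp(angs=()):
    s=manip.read_state();f=s["wrist_force"];y=s["eef_rot"][2];piv=W([-50,85]);d=s["eef_pos"][:2]-piv
    a=(np.arctan2(d[1],d[0])-Y-np.arctan2(16,-52))%(2*np.pi)
    print("tool pawl ang",a,"r",np.linalg.norm(d),"Fz_tool",f[1]*np.cos(y)-f[0]*np.sin(y),"Fx_tool",f[0]*np.cos(y)+f[1]*np.sin(y),"gap",s["finger_gap"])
    for a in angs:
        p,y=post(a);print(round(a,3),rel([*p,s["eef_pos"][2]],y))
E
python3 -c "
from h import *
sp([.4,.35,.3,.25,.2,.15,.12,.1,.05,0])"
```

```text
tool pawl ang 0.45950350762788617 r 54.12976210776009 Fz_tool 0.3898237340370901 Fx_tool -2.010953337151311 gap 15.632771054500873
0.4 ([-0.0002, -0.0, 0.0032], 0.049)
0.35 ([-0.0, -0.0, 0.0059], 0.099)
0.3 ([0.0003, -0.0, 0.0086], 0.149)
0.25 ([0.0008, -0.0, 0.0113], 0.199)
0.2 ([0.0014, -0.0, 0.014], 0.249)
0.15 ([0.0021, -0.0, 0.0166], 0.299)
0.12 ([0.0027, -0.0, 0.0181], 0.329)
0.1 ([0.003, -0.0, 0.0192], 0.349)
0.05 ([0.004, -0.0, 0.0217], 0.399)
0 ([0.0051, -0.0, 0.0242], 0.449)
```

Request:
play_rows:
  series:
    - [[-0.0002,0,0.0032],0.049,0.95]
    - [[0,0,0.0059],0.099,0.95]
    - [[0.0003,0,0.0086],0.149,0.95]
    - [[0.0008,0,0.0113],0.199,0.95]
    - [[0.0014,0,0.0137],0.249,0.95]
    - [[0.0018,0,0.015],0.27,0.95]
    - [[0.0018,0,0.015],0.27,0.95]

```text
clock: 14.55
eef_pos: [534.7, 145.5, 61.1]
eef_rot: [-1.57, -0.026, -0.247]
wrist_force: [1.2, 1.6, 0.8]
finger_gap: 15.8
```

```bash
python3 -c "
from h import *
sp([.16,.14,.12,.1,.08,.06,.03,0])"
```

```text
tool pawl ang 0.17748287879141111 r 54.200322308006164 Fz_tool 1.8498137363403442 Fx_tool 0.7335054582378996 gap 15.80694205680607
0.16 ([-0.0002, -0.0, 0.001], 0.02)
0.14 ([-0.0002, -0.0, 0.002], 0.04)
0.12 ([-0.0001, 0.0, 0.0031], 0.06)
0.1 ([-0.0, 0.0, 0.0042], 0.08)
0.08 ([0.0001, 0.0, 0.0053], 0.1)
0.06 ([0.0002, 0.0, 0.0064], 0.12)
0.03 ([0.0004, 0.0, 0.008], 0.15)
0 ([0.0007, 0.0, 0.0096], 0.18)
```

Request:
play_rows:
  series:
    - [[0,0,0.001],0.02,0.95]
    - [[0,0,0.002],0.04,0.95]
    - [[0,0,0.0026],0.05,0.95]
    - [[0,0,0.0031],0.06,0.95]
    - [[0,0,0.0031],0.06,0.95]

```text
clock: 15.05
eef_pos: [535.6, 148.6, 61.1]
eef_rot: [-1.568, -0.026, -0.307]
wrist_force: [0.5, 0.3, 0.8]
finger_gap: 15.7
```

```bash
python3 -c "
from h import *
sp([.12,.1,.08,.06,.04,.02,0])"
```

```text
tool pawl ang 0.11842724427536355 r 54.250171310899766 Fz_tool 0.44785343461521676 Fx_tool 0.4194233825999872 gap 15.6957105106494
0.12 ([-0.0001, -0.0, -0.0001], -0.001)
0.1 ([-0.0001, -0.0, 0.001], 0.019)
0.08 ([-0.0001, 0.0, 0.0021], 0.039)
0.06 ([-0.0001, 0.0, 0.0032], 0.059)
0.04 ([0.0, 0.0, 0.0043], 0.079)
0.02 ([0.0001, 0.0, 0.0053], 0.099)
0 ([0.0002, 0.0, 0.0064], 0.119)
```

No contact yet. I go on in 1 mm steps.

Request:
play_rows:
  series:
    - [[0,0,0.0005],0.01,0.95]
    - [[0,0,0.001],0.019,0.95]
    - [[0,0,0.001],0.019,0.95]

```text
clock: 15.35
eef_pos: [535.9, 149.6, 61.1]
eef_rot: [-1.567, -0.026, -0.327]
wrist_force: [1.2, -0.6, 1.0]
finger_gap: 15.6
```

Request:
play_rows:
  series:
    - [[0,0,0.0005],0.01,0.95]
    - [[0,0,0.001],0.019,0.95]
    - [[0,0,0.001],0.019,0.95]

```text
clock: 15.65
eef_pos: [536.2, 150.6, 61.1]
eef_rot: [-1.567, -0.026, -0.346]
wrist_force: [0.7, -1.2, 1.1]
finger_gap: 15.9
```

```bash
python3 -c "
from h import *
sp()"
```

```text
tool pawl ang 0.07976982695450596 r 54.277529864818256 Fz_tool -0.9018444685761723 Fx_tool 1.1155177511374186 gap 15.859372020333863
```

Request:
play_rows:
  series:
    - [[0,0,0.0005],0.01,0.95]
    - [[0,0,0.001],0.019,0.95]
    - [[0,0,0.001],0.019,0.95]

```text
clock: 15.95
eef_pos: [536.6, 151.6, 61.1]
eef_rot: [-1.566, -0.026, -0.366]
wrist_force: [0.6, 0.2, 1.3]
finger_gap: 15.8
```

```bash
python3 -c "
from h import *
sp()"
```

```text
tool pawl ang 0.06009131525231837 r 54.286916647607335 Fz_tool 0.45930236886733955 Fx_tool 0.5081921333660391 gap 15.777383662356405
```

Request:
play_rows:
  series:
    - [[0,0,0.0005],0.01,0.95]
    - [[0,0,0.001],0.019,0.95]
    - [[0,0,0.001],0.019,0.95]

```text
clock: 16.25
eef_pos: [537.0, 152.7, 61.1]
eef_rot: [-1.566, -0.026, -0.385]
wrist_force: [-0.3, -1.5, 1.5]
finger_gap: 16.2
```

```bash
python3 -c "
from h import *
sp()"
```

```text
tool pawl ang 0.039859249742528746 r 54.29615594702609 Fz_tool -1.4808134280597505 Fx_tool 0.3204437916926587 gap 16.16185595663184
```

Request:
play_rows:
  series:
    - [[0,0,0.0005],0.01,0.95]
    - [[0,0,0.001],0.019,0.95]
    - [[0,0,0.001],0.019,0.95]

```text
clock: 16.55
eef_pos: [537.3, 153.5, 61.1]
eef_rot: [-1.565, -0.026, -0.404]
wrist_force: [-0.4, -1.7, 1.8]
finger_gap: 16.3
```

```bash
python3 -c "
from h import *
sp()"
```

```text
tool pawl ang 0.022392217262538594 r 54.30653573894315 Fz_tool -1.7427068748538364 Fx_tool 0.3616896855544947 gap 16.34688712818227
```

Request:
play_rows:
  series:
    - [[0,0,0.0007],0.01,0.95]
    - [[0,0,0.0013],0.019,0.95]
    - [[0,0,0.0013],0.019,0.95]

```text
clock: 16.85
eef_pos: [537.6, 154.1, 61.1]
eef_rot: [-1.566, -0.026, -0.424]
wrist_force: [-1.9, -7.2, 4.2]
finger_gap: 16.0
```

```bash
python3 -c "
from h import *
sp()"
```

```text
tool pawl ang 0.011245240778518184 r 54.22091763151313 Fz_tool -7.326949024057155 Fx_tool 1.208021103415844 gap 16.006423907742295
```

The force jumped from 1.7 to 7.3 N with the motion stalling, so the nose is on the teeth. I release and retreat.

Request:
play_rows:
  series:
    - [[0,0,0.0005],0,0.75]
    - [[0,0,0],0,0.65]
    - [[0,0,0],0,0.57]
    - [[0,0,0],0,0.57]
    - [[0,-0.03,0],0,0.57]
    - [[0,-0.07,0],0,0.57]
    - [[0,-0.1,0],0,0.57]
    - [[-0.04,-0.12,0.02],0,0.57]
    - [[-0.08,-0.12,0.04],0,0.57]
    - [[-0.12,-0.12,0.06],0,0.57]
    - [[-0.15,-0.12,0.08],0,0.57]
    - [[-0.15,-0.12,0.08],0,0.57]
    - [[-0.15,-0.12,0.08],0,0.57]

```text
clock: 18.15
eef_pos: [430.7, 289.9, 177.6]
eef_rot: [-1.566, -0.026, -0.423]
wrist_force: [0.5, -0.3, -0.2]
finger_gap: 40.3
```

```bash
python3 -c "
from h import *
print(manip.read_state()['wrist_force'])
a=manip.camera('top')[:,:,::-1][133:217,190:330];b=manip.camera('scene')[:,:,::-1][180:264,170:310]
cv2.imwrite('pics/p8.png',np.vstack([cv2.resize(x,None,fx=3.5,fy=3.5,interpolation=cv2.INTER_CUBIC) for x in(a,b)]))"
```

```text
[ 0.5354066  -0.31886184 -0.17272308]
```

View pics/p8.png

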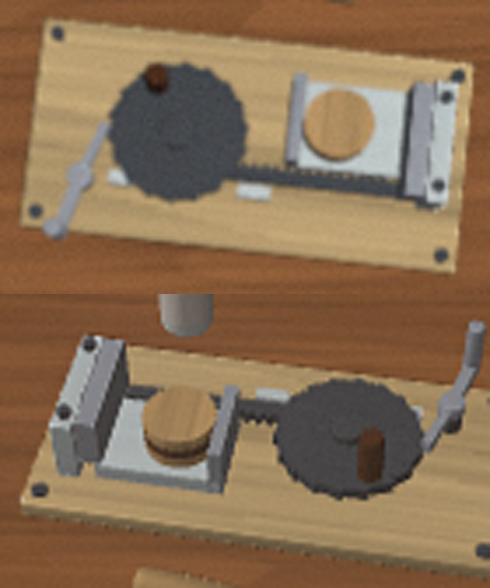

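The top half shows the pawl nose on the wheel at (107,125) and the jaw tight on the stop at (432,140). The blank is where it was, at (340,124), and the arm is clear. I hand in.

```bash
python3 -c "
from cell import manip
print(manip.sign_off())"
```

```text
the job is handed in; nothing more can be done
None
```

The press is open and the job is handed in, at about 18 s on the robot clock.

- **Pawl clear:** I swung the pawl out to about 0.45 rad, measured in the scene camera, before touching the wheel.
- **Wheel and jaw:** I turned the wheel back about 1.3 rad by the knob. The jaw then stalled on the stop, and I held about 13 N at the knob. Running friction was about 5 N, so I estimate roughly 20 N at the jaw. That comes from the wrist force and the given 2 to 3.5 ratio; I did not measure it at the jaw. What stayed after I let go of the knob was not measured and may be lower.
- **Pawl back:** I swung it back until the force at the post rose from about 2 to 7 N and it stopped, at about 0.01 rad. That is close to fully seated.

The last pictures show the jaw against the stop, the pawl nose on the teeth and the blank where it was. The gripper is clear, with wrist force near zero. I saw no sign that any of the other things had moved, but I did not measure each of them. None of the checks disagreed.

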